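# Swap the sugar and cocoa shakers in the coffee-corner tray

### The job

The sugar shaker (white lid) and the cocoa shaker (brown lid) have been put back in each other's compartments of the condiment tray. Swap them, parking one in the tray's empty compartment while you move the other: keep them upright, set each down gently on the compartment floor without dropping it, and leave the empty compartment empty again at the end. Leave the cinnamon shaker (orange lid), the mug, the creamer bottle and the plate where they are.

Things in the scene. Friction and masses are not known exactly. Their poses are not given: they have to be found in the camera images.
- tray: Fixed bamboo tray, 149 x 313 mm. Origin on the counter under the middle of its row of four shaker compartments; x to its back, y along the row. Compartments at x = 0, y = -115.5, -38.5, 38.5, 115.5 mm, 72 mm square inside, floor 6 mm and walls 32 mm above the counter. Low bins in front (x -41 to -108 mm, contents below the rim). Shakers stand 17 mm apart along the row; free above the walls in front and behind.
- compartment1 (a point): Centre of the floor of compartment 1 of the tray (first in the row, counted from the tray's -y end), 6 mm above the counter.
- compartment2 (a point): Centre of the floor of compartment 2 of the tray (second in the row, counted from the tray's -y end), 6 mm above the counter.
- compartment3 (a point): Centre of the floor of compartment 3 of the tray (third in the row, counted from the tray's -y end), 6 mm above the counter.
- compartment4 (a point): Centre of the floor of compartment 4 of the tray (fourth in the row, counted from the tray's -y end), 6 mm above the counter.
- empty_compartment (a point): Centre of the floor of the compartment that is empty at the start (it coincides with one of the four and does not move).
- sugar: Sugar: a lidded dredge shaker: brushed-steel cylinder 60 mm in diameter and 84 mm high with a white plastic lid, whose 62 mm straight skirt runs from 84 to 96 mm up and then domes to 110 mm. About 0.25 kg. Origin at the centre of its underside, z up; round, so its yaw means nothing. To be swapped with cocoa.
- cocoa: Cocoa: a lidded dredge shaker: brushed-steel cylinder 60 mm in diameter and 84 mm high with a dark brown lid, whose 62 mm straight skirt runs from 84 to 96 mm up and then domes to 110 mm. About 0.25 kg. Origin at the centre of its underside, z up; round, so its yaw means nothing. To be swapped with sugar.
- cinnamon: Cinnamon: a lidded dredge shaker: brushed-steel cylinder 60 mm in diameter and 84 mm high with an orange plastic lid, whose 62 mm straight skirt runs from 84 to 96 mm up and then domes to 110 mm. About 0.25 kg. Origin at the centre of its underside, z up; round, so its yaw means nothing. Stays in its compartment.
- mug: Yellow ceramic mug with a handle, 80 mm in diameter, 95 mm high, standing beside one end of the tray. Origin at the centre of its underside. Bystander.
- creamer: White creamer bottle with a red cap, 62 mm in diameter, 150 mm high, standing beside the other end of the tray. Origin at the centre of its underside. Bystander.
- plate: White plate, 156 mm in diameter, with a marshmallow on a cracker (46 mm high in all), behind the tray. Origin at the centre of its underside. Bystander.
Things that resemble listed ones, but are neither listed nor needed, are in the scene too. Leave any blue or pink look-alike of the cocoa alone. What is shaped like the sugar but purple or turquoise is not meant.

How it is judged:
By the outcome, as a careful person would: the job done as asked, in the order asked, and still so for the second after the job is handed in, with the robot touching nothing.
It also fails if it takes over 69 s, if anything falls off the work surface, if the arm or the gripper's body presses on something with over 40 N, if the wrist force passes 120 N, or if a joint passes its speed limit or range.

### The arm

A 7-joint arm with a two-finger parallel gripper is mounted at the origin on the work surface. World frame = base frame: x ahead of the robot, y to its left, z up, the work surface at z = 0. Lengths are in mm, angles in rad, forces in N, time in s.
With the tool pointing down it reaches from about 350 to 900 mm from the base axis. Payload 8.1 kg.
Tool frame: the origin (TCP) lies on the centre line of the jaws, within the pads' length; the fingertips stand 11 mm ahead of it and the grasp point (between the pads) lies 8 mm behind it (bot.tcp_to_tips is the distance from the TCP to the fingertips, in mm); x points along the fingers, y is the direction in which the jaws open and shut, and the axes are right-handed (so a half turn about x gives the same grasp; the last joint's range is limited). The gripper opens to 85 mm and grips with 20 to 120 N. Pads are 22 mm wide; open, the fingers measure 114 mm over their backs; the gripper's body (76 mm by 85 mm) begins 54 mm behind the grasp point. The pads swing forward as they close: fully open they stand 13 mm farther back than shut.
Start: joints at [-1.404, 0.434, 0.025, 1.573, -0.012, 1.134, -0.075], TCP at [166.613, 602.396, 242.323] pointing down, gripper open.
Joint ranges: [-2.62, 2.62], [-0.44, 2.09], [-1.27, 1.32], [0.08, 2.57], [-1.32, 4.46], [0.12, 2], [-2.74, 2.74]. Speed limits (rad/s): [2.22, 2.22, 3.01, 3.01, 3.14, 3.14, 3.14].

### API

Orientations are given as a 3x3 rotation matrix whose columns are the frame's x, y, z axes.
In Python, from rig import bot gives the robot as it stands.
- The arm moves only by the tool carry_out, never from a script. Its arguments are lists of equal length, an entry for each row: "dp": the shift along the tool's x, y, z scaled (see below), a list of three; "rotation": the turn, a rotation vector about the tool's x, y, z scaled (see below), a list of three; "gripper": the opening, from 0 (shut) to 1 (fully open). A call has exactly 5 rows; each row is the pose to reach, as a shift and turn from the pose commanded when the call began, along the tool's axes at that moment, turning the shorter way round; what a row does not reach only later rows make up. The controller multiplies each number of a shift by 0.5 m and each number of a turn by 180 degrees. A row lasts 1/10 s, in which the tool goes at most 50 mm and 8.59 degrees, less where a joint would pass 70% of its speed; a pose out of reach is approached as far as the arm can. A call with a number of a shift or a turn outside -1 to 1 is refused whole. A call with a gripper value outside its range is refused whole. The fingers move at their own pace and stop on an object; "force" is the grip in N (left out, the last holds). Time passes only in rows, so rows that repeat a pose let the fingers close, or fill a call up. It gives the time, the measured TCP pose, the force and the opening at its end, in the units of the state.
- bot.observe(): the state, without advancing time (a new reading comes with each control period).
- bot.snapshot(name): name is "scene" or "top"; returns (picture, depth): 400x640x3 uint8, red, green, blue; 400x640 float32, mm along the optical axis (not along the pixel's ray), 0 where there is no reading.
- bot.get_calibration(name): a dict with "intrinsics" (3x3 intrinsics, pixels), "D" ([k1, k2, p1, p2, k3] as OpenCV has them; the pictures are not rectified), "eye" and "attitude" of the camera in the world. Camera axes: x right, y up, looking along -z (the intrinsics and any distortion apply to the point x, -y, -z); pixel columns grow to the right and rows downward; lengths in mm; the calibration is good to about 2 mm. A picture is of the moment at which its call begins. get_calibration takes no time and is no camera call.
- bot.close_job(): hands the job in, once; it reports no verdict.
The state is a dict: "clock": time; "joint_pos": joint angles; "qvel": joint speeds; "effort": joint torques, N m; "tool_pos": TCP position; "ee_rot": TCP orientation; "force": force on the tool from outside, world axes, zero at the start; "moment": the same for the moment, N m; "finger_gap": finger opening in mm.
Only numpy, scipy, OpenCV 4.12 (cv2) and the standard library are available. Lean on these libraries where they do the work, as an engineer would, in place of code of your own. Each camera call takes 0.05 s, during which the arm holds its last target.

## Working session

There is one attempt and no reset: what is moved stays moved. The work goes in short steps, Python scripts to look and compute and a tool call to move; the robot and the scene stay as the last step left them, time stands still between calls to the robot, and variables do not carry over. Pictures are saved under pics/ and viewed, and the job is handed in when it is done.

Besides the shell and the picture viewer there is one more tool, called after "Request:" as name(argument=value, ...) on one line, values as JSON. carry_out: Moves the arm, as the interface text tells. Its arguments: {"type":"object","properties":{"dp":{"type":"array"},"rotation":{"type":"array"},"gripper":{"type":"array"},"force":{"type":"number"}},"required":["dp","rotation","gripper"]}

```bash
mkdir -p pics; ls; python3 - <<'E'
from rig import bot
import cv2,numpy as np
np.set_printoptions(precision=4,suppress=True)
s=bot.observe();print(s)
for n in("scene","top"):
    p,d=bot.snapshot(n);cv2.imwrite(f"pics/{n}0.png",p[:,:,::-1]);np.save(f"pics/{n}0.npy",d);print(bot.get_calibration(n))
E
```

```text
pics
{'clock': 0.0, 'joint_pos': array([-1.4036,  0.4353,  0.0249,  1.5741, -0.0116,  1.134 , -0.0751]), 'qvel': array([ 0.0012,  0.001 ,  0.0009, -0.0008,  0.0002, -0.0006, -0.0005]), 'effort': array([ -0.0005, -67.0478,   1.0249, -31.6229,   0.0155,   0.0123,
         0.    ]), 'tool_pos': array([166.477 , 601.9081, 241.4969]), 'ee_rot': array([[-0.0003,  0.2666,  0.9638],
       [-0.0016,  0.9638, -0.2666],
       [-1.    , -0.0016,  0.0001]]), 'force': array([ 0.4527,  0.5577, -0.793 ]), 'moment': array([ 0.0063, -0.0166,  0.0013]), 'finger_gap': 85.5157519363275}
{'intrinsics': array([[379.4551,   0.    , 319.8413],
       [  0.    , 379.4551, 206.946 ],
       [  0.    ,   0.    ,   1.    ]]), 'D': array([-0.0211,  0.    ,  0.    ,  0.    ,  0.    ]), 'eye': array([1256.792 , -463.5964,  565.6019]), 'attitude': array([[ 0.6118, -0.4146,  0.6737],
       [ 0.791 ,  0.32  , -0.5214],
       [ 0.0006,  0.8519,  0.5237]])}
{'intrinsics': array([[406.8854,   0.    , 324.6026],
       [  0.    , 406.8854, 198.4639],
       [  0.    ,   0.    ,   1.    ]]), 'D': array([-0.0624,  0.    ,  0.    ,  0.    ,  0.    ]), 'eye': array([ 438.3505,   81.41  , 1244.3207]), 'attitude': array([[ 0.0202,  0.9952, -0.0958],
       [-0.9998,  0.0205,  0.0018],
       [ 0.0037,  0.0957,  0.9954]])}
```

View pics/scene0.png

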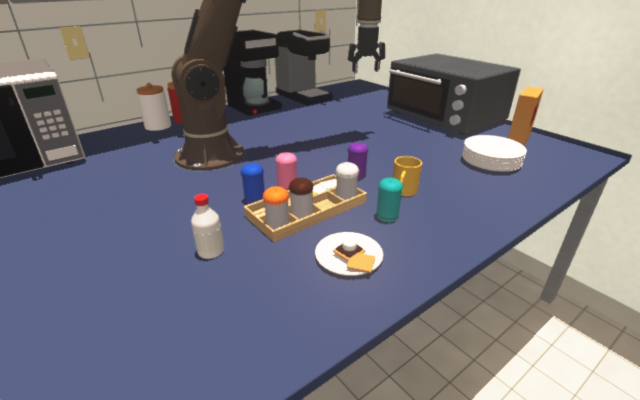

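View pics/top0.png

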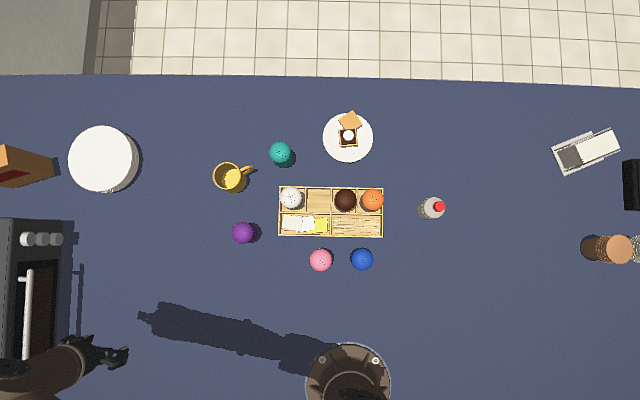

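```bash
cat > h.py <<'E'
import numpy as np,cv2
from rig import bot
np.set_printoptions(precision=2,suppress=True)
def cloud(n,d):
    c=bot.get_calibration(n);v,u=np.mgrid[0:d.shape[0],0:d.shape[1]]
    q=cv2.undistortPoints(np.stack([u,v],-1).reshape(-1,1,2).astype(float),c["intrinsics"],c["D"]).reshape(d.shape+(2,))
    P=np.stack([q[...,0]*d,-q[...,1]*d,-d],-1)
    return P@np.asarray(c["attitude"]).T+np.asarray(c["eye"])
def proj(n,P):
    c=bot.get_calibration(n);R=np.asarray(c["attitude"]);q=(np.asarray(P,float)-c["eye"])@R
    q=q*[1,-1,-1]
    return cv2.projectPoints(q.reshape(-1,1,3),np.zeros(3),np.zeros(3),c["intrinsics"],c["D"])[0].reshape(-1,2)
def circ(xy):
    A=np.c_[2*xy,np.ones(len(xy))];s=np.linalg.lstsq(A,(xy**2).sum(1),rcond=None)[0]
    return s[:2],np.sqrt(s[2]+s[0]**2+s[1]**2)
def sphere(P):
    A=np.c_[2*P,np.ones(len(P))];s=np.linalg.lstsq(A,(P**2).sum(1),rcond=None)[0]
    return s[:3],np.sqrt(s[3]+(s[:3]**2).sum())
E
python3 - <<'E'
from h import *
for n,px in(("top",dict(sugar=(291,197),cocoa=(345,200),cinn=(372,199),pink=(321,259))),("scene",dict(sugar=(347,172),cocoa=(301,186),cinn=(276,197)))):
    d=np.load(f"pics/{n}0.npy");W=cloud(n,d)
    if n=="top":
        m=np.zeros(d.shape,bool);m[280:300,200:280]=1
        print("counter z",np.median(W[280:300,400:500,2]), W[280:300,400:500,2].std())
    for k,(u,v) in px.items():
        r=22
        Q=W[v-r:v+r,u-r:u+r].reshape(-1,3)
        c0=W[v,u]
        near=Q[(np.hypot(*(Q-c0)[:,:2].T)<45)&(Q[:,2]>98)&(Q[:,2]<125)]
        s,rr=sphere(near)
        print(n,k,c0,len(near),"top z",np.percentile(near[:,2],98),"mid",(np.percentile(near[:,:2],2,0)+np.percentile(near[:,:2],98,0))/2,"ext",np.ptp(near[:,:2],0),"sph",s,rr)
# tray
d=np.load("pics/top0.npy");W=cloud("top",d)
T=W[170:250,265:400].reshape(-1,3)
t=T[(T[:,2]>25)&(T[:,2]<38)]
print(len(t),cv2.minAreaRect(t[:,:2].astype(np.float32)),t[:,:2].min(0),t[:,:2].max(0),np.median(t[:,2]))
p=cv2.imread("pics/top0.png")
cv2.imwrite("pics/crop0.png",cv2.resize(p[165:275,220:440],None,fx=3.5,fy=3.5,interpolation=cv2.INTER_CUBIC))
E
```

```text
counter z 0.5610567535237578 62.159878564924526
top sugar [548.89 172.92 118.22] 375 top z 119.36390367784121 mid [550.02 175.91] ext [62.53 59.94] sph [550.47 176.41  84.77] 35.17819469635568
top cocoa [543.79  22.49 116.2 ] 372 top z 119.0804772752769 mid [547.31  22.06] ext [62.74 61.85] sph [547.62  21.62  83.89] 36.01819014146206
top cinn [547.89 -52.5  118.75] 381 top z 118.90663846068374 mid [548.87 -54.87] ext [60.02 76.69] sph [549.38 -55.46  84.5 ] 35.53174988614196
top pink [379.21  85.92 110.4 ] 361 top z 113.00210209483103 mid [376.04  87.45] ext [56.04 58.68] sph [376.33  87.93  77.66] 36.024574805992664
scene sugar [574.   157.35 110.61] 252 top z 119.89373343045615 mid [557.6  171.38] ext [52.55 56.47] sph [552.43 175.28  92.25] 30.452553195740162
scene cocoa [567.82  10.12 113.8 ] 325 top z 119.63634640658789 mid [553.97   6.52] ext [57.25 85.67] sph [552.65  13.99  97.62] 27.017844427789992
scene cinn [571.5  -65.79 110.61] 342 top z 119.54660025838874 mid [555.83 -59.04] ext [53.28 58.26] sph [550.26 -55.86  90.04] 32.47980220761054
1364 ((497.9698486328125, 61.835044860839844), (187.4588623046875, 311.83349609375), 0.12766830623149872) [404.16 -94.1 ] [591.87 217.78] 30.867723852579275
```

View pics/crop0.png

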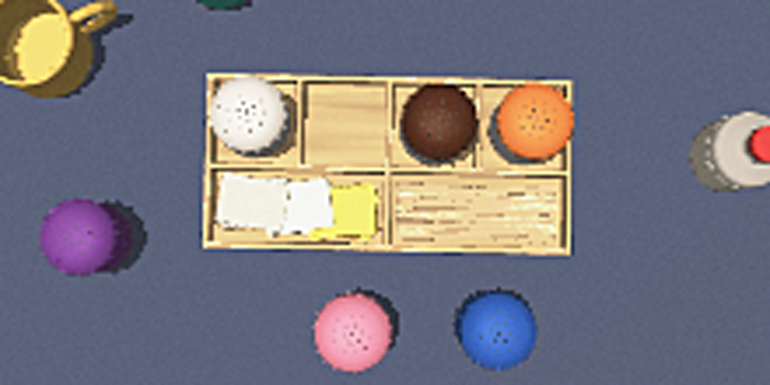

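```bash
python3 - <<'E'
from h import *
from scipy.optimize import minimize
# tray silhouette fit: rim-level rectangle + base rectangle hull vs colour mask in both pictures
obs={}
for n,box in(("top",(180,245,270,395)),("scene",(175,235,240,372))):
    p=cv2.imread(f"pics/{n}0.png").astype(int)
    m=((p[...,2]-p[...,0])>25)
    mm=np.zeros(m.shape,np.uint8);a,b,c,e=box;mm[a:b,c:e]=m[a:b,c:e]
    obs[n]=mm
def pts(q,z):
    x,y,t=q;R=np.array([[np.cos(t),-np.sin(t)],[np.sin(t),np.cos(t)]])
    L=np.array([[41,156.5],[41,-156.5],[-108,-156.5],[-108,156.5]])@R.T+[x,y]
    return np.c_[L,np.full(4,z)]
# use depth-based rim points in top
d=np.load("pics/top0.npy");W=cloud("top",d)
T=W[180:245,270:395].reshape(-1,3);t=T[(T[:,2]>26)&(T[:,2]<37)][:,:2]
cnt=max(cv2.findContours(obs["top"],cv2.RETR_EXTERNAL,cv2.CHAIN_APPROX_NONE)[0],key=cv2.contourArea)
hull_obs=cv2.convexHull(cnt)
def cost(q,dz=0):
    P=np.r_[proj("top",pts(q,32)),proj("top",pts(q,0))].astype(np.float32)
    H=cv2.convexHull(P)
    r=[cv2.pointPolygonTest(H,(float(u),float(v)),True) for u,v in hull_obs.reshape(-1,2)]
    r=[abs(x-0.5) for x in r]
    return np.mean(np.minimum(r,3))
best=minimize(cost,[549,60.5,0.0],method="Nelder-Mead",options=dict(initial_simplex=[[549,60.5,0],[554,60.5,0],[549,65,0],[549,60.5,.02]],xatol=.05,fatol=1e-4))
print(best.x,best.fun,len(hull_obs))
q=best.x
for n in("top","scene"):
    p=cv2.imread(f"pics/{n}0.png");S=4
    a,b,c,e=dict(top=(170,250,250,440),scene=(150,250,220,410))[n]
    im=cv2.resize(p[a:b,c:e],None,fx=S,fy=S,interpolation=cv2.INTER_CUBIC)
    def dr(P,col,cl=True):
        uv=(proj(n,P)-[c,a]+.5)*S;cv2.polylines(im,[np.round(uv).astype(np.int32)],cl,col,1)
    dr(pts(q,32),(0,255,0));dr(pts(q,0),(0,0,255))
    x,y,t=q;R=np.array([[np.cos(t),-np.sin(t)],[np.sin(t),np.cos(t)]])
    for yy in(-115.5,-38.5,38.5,115.5):
        sq=np.array([[-36,-36],[36,-36],[36,36],[-36,36]])+[0,yy]
        dr(np.c_[sq@R.T+[x,y],np.full(4,32)],(255,0,0));print(np.array([0,yy])@R.T+[x,y])
    cv2.imwrite(f"pics/fit_{n}.png",im)
E
```

```text
[549.67  61.24  -0.  ] 0.42723021653824045 10
[549.61 -54.26]
[549.65  22.74]
[549.69  99.74]
[549.73 176.74]
[549.61 -54.26]
[549.65  22.74]
[549.69  99.74]
[549.73 176.74]
```

View pics/fit_top.png

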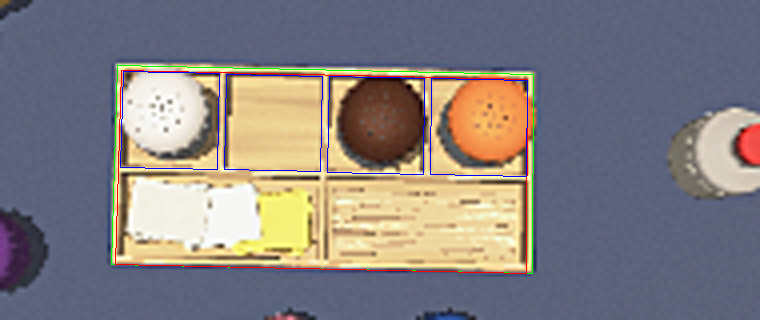

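View pics/fit_scene.png

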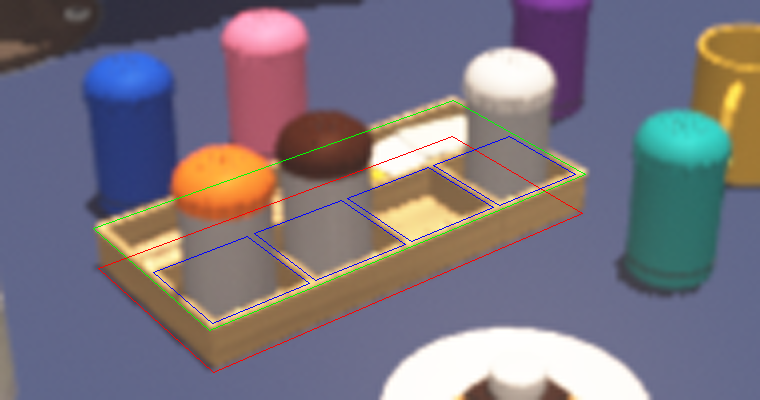

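```bash
cat > go.py <<'E'
import sys
from h import *
from scipy.spatial.transform import Rotation as Ro
s=bot.observe();R=np.asarray(s["ee_rot"]);t=np.array(list(map(float,sys.argv[1:4])))
Rt=np.array([[0,1,0],[0,0,-1],[-1,0,0.]])
np.set_printoptions(precision=4,suppress=True)
print("clk",round(float(s["clock"]),2),"tcp",s["tool_pos"],"F",s["force"],"gap",round(float(s["finger_gap"]),1),"q",s["joint_pos"])
print("dp",R.T@(t-s["tool_pos"])/500,"rot",Ro.from_matrix(R.T@Rt).as_rotvec()/np.pi, bot.tcp_to_tips)
E
python3 go.py 550 176 200
```

```text
clk 0.1 tcp [166.5222 601.9673 241.6327] F [-0.5788 -0.218   0.1888] gap 85.5 q [-1.4036  0.4351  0.025   1.574  -0.0116  1.134  -0.0751]
dp [ 0.0842 -0.6165  0.9663] rot [0.4141 0.0003 0.0003] 11.0
```

Request:
carry_out(dp=[[0.084,-0.617,0.966],[0.084,-0.617,0.966],[0.084,-0.617,0.966],[0.084,-0.617,0.966],[0.084,-0.617,0.966]], rotation=[[0.414,0,0],[0.414,0,0],[0.414,0,0],[0.414,0,0],[0.414,0,0]], gripper=[1,1,1,1,1], force=40)

```text
clock: 0.6
tool_pos: [334.2, 415.2, 223.8]
ee_rot: [[-0.0, 0.855, 0.518], [-0.0, 0.518, -0.855], [-1.0, -0.0, 0.0]]
force: [1.0, -0.5, 0.6]
finger_gap: 85.1
```

```bash
python3 go.py 550 176 200
```

```text
clk 0.6 tcp [334.2226 415.1848 223.775 ] F [ 0.9783 -0.4874  0.5927] gap 85.1 q [-1.1853  0.3027  0.2468  1.8378 -0.0861  1.0116 -0.3585]
dp [0.0475 0.1211 0.6328] rot [0.1735 0.     0.0001] 11.0
```

Request:
carry_out(dp=[[0.047,0.121,0.633],[0.047,0.121,0.633],[0.047,0.121,0.633],[0.047,0.121,0.633],[0.047,0.121,0.633]], rotation=[[0.1735,0,0],[0.1735,0,0],[0.1735,0,0],[0.1735,0,0],[0.1735,0,0]], gripper=[1,1,1,1,1])

```text
clock: 1.1
tool_pos: [502.3, 231.3, 205.6]
ee_rot: [[-0.0, 1.0, 0.003], [-0.0, 0.003, -1.0], [-1.0, -0.0, 0.0]]
force: [0.8, 1.1, 0.1]
finger_gap: 85.9
```

```bash
python3 go.py 550 176 200
```

```text
clk 1.1 tcp [502.2595 231.3252 205.6152] F [0.8268 1.0672 0.0536] gap 85.9 q [-0.8574  0.3663  0.4412  1.8259 -0.1841  0.9898 -0.3375]
dp [0.0112 0.0952 0.1109] rot [0.0009 0.     0.0001] 11.0
```

Request:
carry_out(dp=[[0.011,0.095,0.111],[0.011,0.095,0.111],[0.011,0.095,0.111],[0.011,0.095,0.111],[0.011,0.095,0.111]], rotation=[[0.001,0,0],[0.001,0,0],[0.001,0,0],[0.001,0,0],[0.001,0,0]], gripper=[1,1,1,1,1])

```text
clock: 1.6
tool_pos: [548.4, 179.0, 200.1]
ee_rot: [[-0.001, 1.0, 0.005], [0.001, 0.005, -1.0], [-1.0, -0.001, -0.001]]
force: [-0.4, 1.8, 0.5]
finger_gap: 85.6
```

```bash
python3 go.py 550 176 62; python3 - <<'E'
from h import *
for n in("scene","top"):
    p,d=bot.snapshot(n);cv2.imwrite(f"pics/{n}1.png",p[100:260,200:440,::-1] if 1 else p)
E
```

```text
clk 1.6 tcp [548.3764 178.9974 200.1268] F [-0.4099  1.7795  0.5102] gap 85.6 q [-0.7322  0.413   0.4501  1.7749 -0.2098  1.0017 -0.1967]
dp [0.2762 0.0035 0.0062] rot [ 0.0014 -0.0002  0.0003] 11.0
```

View pics/scene1.png

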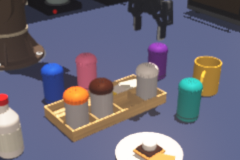

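View pics/top1.png

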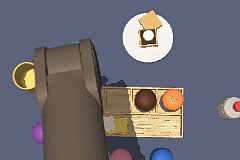

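Request:
carry_out(dp=[[0.06,0,0],[0.1,0,0],[0.12,0,0],[0.12,0,0],[0.12,0,0]], rotation=[[0,0,0],[0,0,0],[0,0,0],[0,0,0],[0,0,0]], gripper=[1,1,1,1,1])

```text
clock: 2.2
tool_pos: [549.5, 178.1, 141.0]
ee_rot: [[0.001, 1.0, 0.003], [0.0, 0.003, -1.0], [-1.0, 0.001, -0.0]]
force: [-0.3, -0.0, 0.5]
finger_gap: 85.2
```

```bash
python3 go.py 550 176 62
```

```text
clk 2.2 tcp [549.5344 178.0752 141.0281] F [-0.2942 -0.0194  0.4534] gap 85.2 q [-0.7071  0.4811  0.4239  1.8367 -0.2506  0.8757 -0.1609]
dp [0.1581 0.0008 0.0042] rot [ 0.001  -0.0001 -0.0002] 11.0
```

Request:
carry_out(dp=[[0.04,0,0.004],[0.08,0,0.004],[0.12,0,0.004],[0.15,0,0.004],[0.158,0,0.004]], rotation=[[0.001,0,0],[0.001,0,0],[0.001,0,0],[0.001,0,0],[0.001,0,0]], gripper=[1,1,1,1,1])

```text
clock: 2.7
tool_pos: [549.2, 175.8, 61.0]
ee_rot: [[-0.0, 1.0, -0.0], [-0.0, -0.0, -1.0], [-1.0, -0.0, 0.0]]
force: [0.3, 0.4, 0.2]
finger_gap: 85.4
```

```bash
python3 go.py 550 176 62;python3 - <<'E'
from h import *
p,d=bot.snapshot("scene");cv2.imwrite(f"pics/s2.png",cv2.resize(p[100:260,240:440,::-1],None,fx=3,fy=3))
E
```

```text
clk 2.7 tcp [549.1717 175.8005  61.0428] F [0.34   0.3647 0.1922] gap 85.4 q [-0.6625  0.5872  0.3719  1.8992 -0.3132  0.7125 -0.1083]
dp [-0.0019  0.0017 -0.0004] rot [-0.0001  0.      0.0001] 11.0
```

View pics/s2.png

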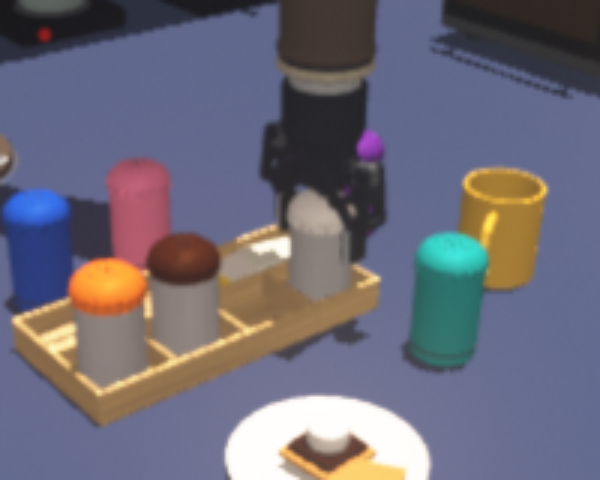

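The scene picture shows the jaws in front of and behind the white-lidded sugar (lid at crop ~(318,210)). There is clearance all round, so I'm closing.

Request:
carry_out(dp=[[0,0,0],[0,0,0],[0,0,0],[0,0,0],[0,0,0]], rotation=[[0,0,0],[0,0,0],[0,0,0],[0,0,0],[0,0,0]], gripper=[0,0,0,0,0], force=40)

```text
clock: 3.25
tool_pos: [550.2, 176.0, 62.9]
ee_rot: [[0.002, 1.0, -0.0], [0.001, -0.0, -1.0], [-1.0, 0.002, -0.001]]
force: [-0.5, -0.1, 4.6]
finger_gap: 60.2
```

```bash
python3 go.py 550 176 62
```

```text
clk 3.25 tcp [550.2078 175.9743  62.8676] F [-0.4592 -0.125   4.6483] gap 60.2 q [-0.6629  0.5846  0.373   1.898  -0.3129  0.7134 -0.1085]
dp [ 0.0017 -0.0004 -0.    ] rot [-0.0001 -0.0004 -0.0007] 11.0
```

Request:
carry_out(dp=[[-0.01,0,0],[-0.03,0,0],[-0.06,0,0],[-0.09,0,0],[-0.09,0,0]], rotation=[[0,0,0],[0,0,0],[0,0,0],[0,0,0],[0,0,0]], gripper=[0,0,0,0,0])

```text
clock: 3.75
tool_pos: [550.7, 176.0, 108.9]
ee_rot: [[0.004, 1.0, -0.001], [0.002, -0.001, -1.0], [-1.0, 0.004, -0.002]]
force: [0.2, 0.6, -3.3]
finger_gap: 60.2
```

```bash
python3 go.py 550 99 108
```

```text
clk 3.75 tcp [550.6678 176.0232 108.8733] F [ 0.2293  0.6015 -3.3281] gap 60.2 q [-0.6889  0.5214  0.4067  1.8664 -0.2773  0.8052 -0.138 ]
dp [ 0.0015 -0.0013  0.154 ] rot [-0.0002 -0.0005 -0.0012] 11.0
```

Request:
carry_out(dp=[[0,0,0.03],[0,0,0.08],[0,0,0.13],[0,0,0.154],[0,0,0.154]], rotation=[[0,0,0],[0,0,0],[0,0,0],[0,0,0],[0,0,0]], gripper=[0,0,0,0,0])

```text
clock: 4.25
tool_pos: [548.9, 95.8, 106.1]
ee_rot: [[-0.001, 1.0, -0.004], [-0.001, -0.004, -1.0], [-1.0, -0.001, 0.001]]
force: [-0.1, 0.2, -2.7]
finger_gap: 59.9
```

```bash
python3 go.py 550 99.2 63;python3 - <<'E'
from h import *
p,d=bot.snapshot("scene");cv2.imwrite(f"pics/s3.png",cv2.resize(p[100:260,240:440,::-1],None,fx=3,fy=3))
E
```

```text
clk 4.25 tcp [548.9282  95.8088 106.0503] F [-0.0885  0.239  -2.6652] gap 59.9 q [-0.5634  0.4991  0.4091  1.9165 -0.2725  0.781  -0.0079]
dp [ 0.0861  0.0022 -0.0069] rot [-0.0014  0.0003  0.0002] 11.0
```

View pics/s3.png

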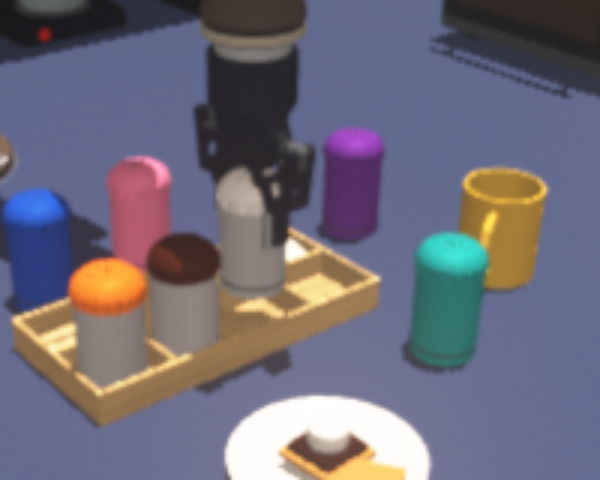

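Request:
carry_out(dp=[[0,0,0],[0,0,0],[0.01,0,0],[0.02,0,0],[0.02,0,0]], rotation=[[0,0,0],[0,0,0],[0,0,0],[0,0,0],[0,0,0]], gripper=[0,0,0,0,0])

```text
clock: 4.8
tool_pos: [548.6, 98.9, 95.4]
ee_rot: [[-0.001, 1.0, 0.0], [-0.0, 0.0, -1.0], [-1.0, -0.001, 0.0]]
force: [0.4, -0.9, -2.9]
finger_gap: 60.2
```

```bash
python3 go.py 550 99.2 63
```

```text
clk 4.8 tcp [548.5816  98.942   95.3632] F [ 0.3659 -0.9039 -2.8742] gap 60.2 q [-0.5608  0.5144  0.3997  1.9235 -0.2816  0.7597 -0.0011]
dp [ 0.0647  0.0029 -0.0005] rot [0.0001 0.0001 0.0005] 11.0
```

Request:
carry_out(dp=[[0.015,0.002,0],[0.03,0.002,0],[0.045,0.002,0],[0.055,0.002,0],[0.056,0.002,0]], rotation=[[0,0,0],[0,0,0],[0,0,0],[0,0,0],[0,0,0]], gripper=[0,0,0,0,0])

```text
clock: 5.3
tool_pos: [549.7, 98.4, 67.4]
ee_rot: [[-0.001, 1.0, -0.001], [-0.0, -0.001, -1.0], [-1.0, -0.001, 0.0]]
force: [0.1, 0.1, -1.5]
finger_gap: 60.3
```

```bash
python3 go.py 550 99.2 63
```

```text
clk 5.3 tcp [549.687   98.4479  67.4255] F [ 0.0771  0.1221 -1.5288] gap 60.3 q [-0.5419  0.5558  0.378   1.9402 -0.3058  0.7027  0.0195]
dp [ 0.0088  0.0006 -0.0015] rot [-0.0002  0.0001  0.0004] 11.0
```

Request:
carry_out(dp=[[0.002,0,0],[0.004,0,0],[0.006,0,0],[0.007,0,0],[0.007,0,0]], rotation=[[0,0,0],[0,0,0],[0,0,0],[0,0,0],[0,0,0]], gripper=[0,0,0,0,0])

```text
clock: 5.8
tool_pos: [550.3, 98.7, 64.9]
ee_rot: [[0.0, 1.0, -0.0], [0.0, -0.0, -1.0], [-1.0, 0.0, -0.0]]
force: [0.3, 0.5, -3.1]
finger_gap: 60.4
```

```bash
python3 go.py 550 99.2 63
```

```text
clk 5.8 tcp [550.2742  98.6611  64.9123] F [ 0.287   0.515  -3.1046] gap 60.4 q [-0.5401  0.5595  0.3756  1.9416 -0.3086  0.696   0.0219]
dp [ 0.0038 -0.0005 -0.0011] rot [-0.0001 -0.     -0.    ] 11.0
```

Request:
carry_out(dp=[[0.001,0,0],[0.002,0,0],[0.003,0,0],[0.003,0,0],[0.003,0,0]], rotation=[[0,0,0],[0,0,0],[0,0,0],[0,0,0],[0,0,0]], gripper=[0,0,0,0,0])

```text
clock: 6.3
tool_pos: [550.2, 98.6, 63.4]
ee_rot: [[0.0, 1.0, -0.0], [0.0, -0.0, -1.0], [-1.0, 0.0, -0.0]]
force: [0.2, -0.2, -3.1]
finger_gap: 59.7
```

```bash
python3 go.py 550 99.2 63
```

```text
clk 6.3 tcp [550.2322  98.6226  63.3535] F [ 0.2156 -0.207  -3.1145] gap 59.7 q [-0.5391  0.5618  0.3743  1.9425 -0.3099  0.6929  0.0229]
dp [ 0.0007 -0.0005 -0.0012] rot [-0.0001 -0.     -0.    ] 11.0
```

Request:
carry_out(dp=[[0.001,0,0],[0.002,0,0],[0.002,0,0],[0.003,0,0],[0.003,0,0]], rotation=[[0,0,0],[0,0,0],[0,0,0],[0,0,0],[0,0,0]], gripper=[0,0,0,0,0])

```text
clock: 6.8
tool_pos: [550.5, 98.7, 62.7]
ee_rot: [[0.001, 1.0, -0.001], [0.001, -0.001, -1.0], [-1.0, 0.001, -0.001]]
force: [-3.3, -1.0, 10.6]
finger_gap: 60.4
```

```bash
python3 go.py 550 99.2 63
```

```text
clk 6.8 tcp [550.5383  98.6501  62.7482] F [-3.2549 -0.9816 10.6249] gap 60.4 q [-0.5381  0.5627  0.3734  1.9428 -0.3111  0.6911  0.024 ]
dp [-0.0005 -0.0011 -0.0011] rot [-0.0002 -0.0002 -0.0002] 11.0
```

Contact came at z=62.7, the same height as at pick-up, so sugar is on the floor. Releasing and retracting.

Request:
carry_out(dp=[[-0.001,0,0],[-0.001,0,0],[-0.001,0,0],[-0.001,0,0],[-0.001,0,0]], rotation=[[0,0,0],[0,0,0],[0,0,0],[0,0,0],[0,0,0]], gripper=[1,1,1,1,1])

```text
clock: 7.3
tool_pos: [550.2, 98.6, 62.3]
ee_rot: [[-0.0, 1.0, -0.0], [-0.0, -0.0, -1.0], [-1.0, -0.0, 0.0]]
force: [-0.4, -0.6, -0.1]
finger_gap: 85.2
```

Request:
carry_out(dp=[[-0.04,0,0],[-0.1,0,0],[-0.17,0,0],[-0.17,0,0],[-0.17,0,0]], rotation=[[0,0,0],[0,0,0],[0,0,0],[0,0,0],[0,0,0]], gripper=[1,1,1,1,1])

```text
clock: 7.8
tool_pos: [550.6, 98.9, 147.9]
ee_rot: [[0.001, 1.0, -0.0], [0.001, -0.0, -1.0], [-1.0, 0.001, -0.001]]
force: [0.3, 0.4, 0.1]
finger_gap: 85.2
```

```bash
python3 go.py 548 22 145;python3 - <<'E'
from h import *
p,d=bot.snapshot("scene");cv2.imwrite(f"pics/s4.png",cv2.resize(p[100:260,240:440,::-1],None,fx=3,fy=3))
E
```

```text
clk 7.8 tcp [550.6065  98.8518 147.8633] F [0.3359 0.4187 0.1259] gap 85.2 q [-0.5895  0.4458  0.4357  1.8764 -0.2411  0.8692 -0.035 ]
dp [ 0.0056 -0.0052  0.1537] rot [-0.0001 -0.0002 -0.0005] 11.0
```

View pics/s4.png

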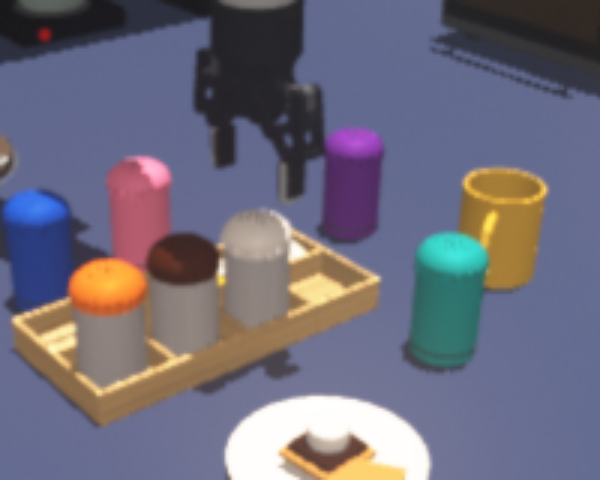

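The picture shows sugar upright in compartment 3 (crop ~(257,265)) and compartment 4 empty. Next is cocoa.

Request:
carry_out(dp=[[0,-0.004,0.06],[0,-0.004,0.12],[0,-0.004,0.154],[0,-0.004,0.154],[0,-0.004,0.154]], rotation=[[0,0,0],[0,0,0],[0,0,0],[0,0,0],[0,0,0]], gripper=[1,1,1,1,1])

```text
clock: 8.35
tool_pos: [547.6, 22.0, 146.3]
ee_rot: [[-0.002, 1.0, -0.001], [0.0, -0.001, -1.0], [-1.0, -0.002, -0.0]]
force: [0.3, 0.8, 0.3]
finger_gap: 84.8
```

Request:
carry_out(dp=[[0,0,0],[0,0,0],[0.03,0,0],[0.06,0,0],[0.06,0,0]], rotation=[[0,0,0],[0,0,0],[0,0,0],[0,0,0],[0,0,0]], gripper=[1,1,1,1,1])

```text
clock: 8.85
tool_pos: [547.0, 22.5, 115.8]
ee_rot: [[-0.003, 1.0, 0.001], [-0.0, 0.001, -1.0], [-1.0, -0.003, 0.0]]
force: [0.1, 0.1, -0.4]
finger_gap: 85.3
```

```bash
python3 go.py 548.3 21.8 62
```

```text
clk 8.85 tcp [546.9714  22.5396 115.7525] F [ 0.0637  0.0578 -0.3699] gap 85.3 q [-0.4475  0.4743  0.4248  1.9312 -0.267   0.7941  0.1261]
dp [0.1075 0.003  0.0015] rot [0.0003 0.0001 0.001 ] 11.0
```

Request:
carry_out(dp=[[0.03,0.002,0.001],[0.06,0.002,0.001],[0.09,0.002,0.001],[0.106,0.002,0.001],[0.106,0.002,0.001]], rotation=[[0,0,0.001],[0,0,0.001],[0,0,0.001],[0,0,0.001],[0,0,0.001]], gripper=[1,1,1,1,1])

```text
clock: 9.35
tool_pos: [548.8, 21.5, 63.9]
ee_rot: [[0.002, 1.0, 0.0], [-0.0, 0.0, -1.0], [-1.0, 0.002, 0.0]]
force: [-0.5, 0.6, -0.4]
finger_gap: 85.5
```

```bash
python3 go.py 548.3 21.8 62
```

```text
clk 9.35 tcp [548.7949  21.4709  63.8874] F [-0.4548  0.5675 -0.3966] gap 85.5 q [-0.4116  0.5493  0.3835  1.9686 -0.3157  0.6795  0.1683]
dp [ 0.0038 -0.001  -0.0007] rot [ 0.      0.     -0.0006] 11.0
```

Request:
carry_out(dp=[[0.003,0,0],[0.003,0,0],[0.003,0,0],[0.003,0,0],[0.003,0,0]], rotation=[[0,0,0],[0,0,0],[0,0,0],[0,0,0],[0,0,0]], gripper=[1,0,0,0,0], force=40)

```text
clock: 9.85
tool_pos: [549.3, 21.2, 63.7]
ee_rot: [[0.004, 1.0, -0.0], [0.0, -0.0, -1.0], [-1.0, 0.004, -0.0]]
force: [-2.6, -0.1, 6.4]
finger_gap: 60.6
```

Request:
carry_out(dp=[[0,0,0],[0,0,0],[0,0,0],[0,0,0],[0,0,0]], rotation=[[0,0,0],[0,0,0],[0,0,0],[0,0,0],[0,0,0]], gripper=[0,0,0,0,0])

```text
clock: 10.35
tool_pos: [549.3, 21.2, 63.7]
ee_rot: [[0.004, 1.0, -0.001], [0.001, -0.001, -1.0], [-1.0, 0.004, -0.001]]
force: [-2.5, 0.6, 5.8]
finger_gap: 60.2
```

```bash
python3 go.py 548.3 21.8 190
```

```text
clk 10.35 tcp [549.2725  21.1972  63.6548] F [-2.4921  0.6123  5.8397] gap 60.2 q [-0.4104  0.5494  0.383   1.9692 -0.317   0.6771  0.1696]
dp [-0.2527 -0.001  -0.0013] rot [-0.0002 -0.0002 -0.0012] 11.0
```

Request:
carry_out(dp=[[-0.01,0,0],[-0.03,0,0],[-0.08,0,0],[-0.14,0,0],[-0.2,0,0]], rotation=[[0,0,0],[0,0,0],[0,0,0],[0,0,0],[0,0,0]], gripper=[0,0,0,0,0])

```text
clock: 10.85
tool_pos: [548.6, 21.0, 164.5]
ee_rot: [[0.003, 1.0, -0.001], [-0.0, -0.001, -1.0], [-1.0, 0.003, 0.0]]
force: [0.4, 0.1, -2.0]
finger_gap: 60.6
```

Request:
carry_out(dp=[[-0.04,0,0],[-0.06,0,0],[-0.06,0,0],[-0.06,0,0],[-0.06,0,0]], rotation=[[0,0,0],[0,0,0],[0,0,0],[0,0,0],[0,0,0]], gripper=[0,0,0,0,0])

```text
clock: 11.35
tool_pos: [548.0, 21.2, 191.6]
ee_rot: [[0.001, 1.0, -0.0], [-0.0, -0.0, -1.0], [-1.0, 0.001, 0.0]]
force: [0.2, -0.0, -3.7]
finger_gap: 60.2
```

```bash
python3 go.py 550 176 190;python3 - <<'E'
from h import *
p,d=bot.snapshot("scene");cv2.imwrite(f"pics/s5.png",cv2.resize(p[80:260,240:440,::-1],None,fx=3,fy=3))
E
```

```text
clk 11.35 tcp [547.9713  21.1516 191.6453] F [ 0.1753 -0.0374 -3.6523] gap 60.2 q [-0.4881  0.3775  0.4718  1.8565 -0.2062  0.9548  0.0746]
dp [ 0.0032  0.0039 -0.3097] rot [-0.0001  0.0001 -0.0003] 11.0
```

View pics/s5.png

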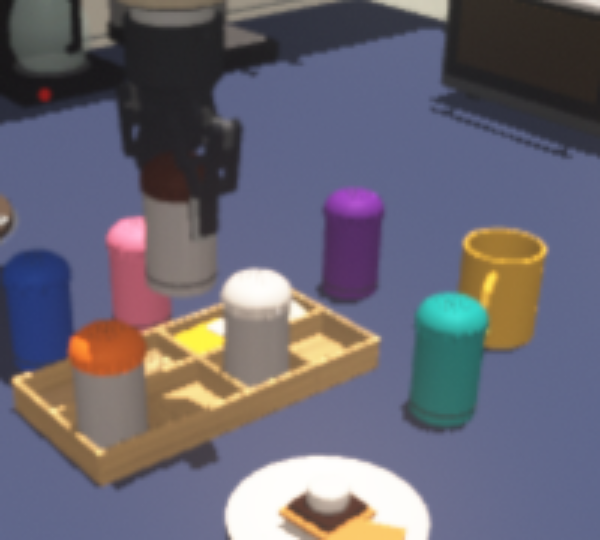

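Cocoa is held well above sugar's lid (bottom ~134 mm against 116 mm). Moving it across to compartment 4.

Request:
carry_out(dp=[[0,0.003,-0.04],[0,0.003,-0.11],[0,0.003,-0.19],[0,0.003,-0.26],[0,0.003,-0.31]], rotation=[[0,0,0],[0,0,0],[0,0,0],[0,0,0],[0,0,0]], gripper=[0,0,0,0,0])

```text
clock: 11.9
tool_pos: [549.5, 179.1, 191.7]
ee_rot: [[0.001, 1.0, 0.002], [0.0, 0.002, -1.0], [-1.0, 0.001, -0.0]]
force: [0.9, 0.4, -2.9]
finger_gap: 60.3
```

Request:
carry_out(dp=[[0,0,0],[0,0,0],[0,0,0],[0,0,0],[0,0,0]], rotation=[[0,0,0],[0,0,0],[0,0,0],[0,0,0],[0,0,0]], gripper=[0,0,0,0,0])

```text
clock: 12.4
tool_pos: [550.5, 175.1, 192.9]
ee_rot: [[0.003, 1.0, -0.002], [-0.0, -0.002, -1.0], [-1.0, 0.003, 0.0]]
force: [0.5, 0.1, -3.0]
finger_gap: 60.6
```

```bash
python3 go.py 549.7 175.6 64
```

```text
clk 12.4 tcp [550.5097 175.0575 192.8822] F [ 0.4834  0.1271 -3.0068] gap 60.6 q [-0.7178  0.419   0.4392  1.7841 -0.2083  0.9814 -0.1982]
dp [ 0.2578 -0.0024 -0.0011] rot [-0.0007  0.0001 -0.001 ] 11.0
```

Request:
carry_out(dp=[[0.04,0,-0.001],[0.09,0,-0.001],[0.13,0,-0.001],[0.16,0,-0.001],[0.16,0,-0.001]], rotation=[[0,0,0],[0,0,0],[0,0,0],[0,0,0],[0,0,0]], gripper=[0,0,0,0,0])

```text
clock: 12.9
tool_pos: [549.4, 175.8, 111.1]
ee_rot: [[-0.0, 1.0, -0.001], [-0.001, -0.001, -1.0], [-1.0, -0.0, 0.001]]
force: [-0.6, -0.3, -2.1]
finger_gap: 60.6
```

```bash
python3 go.py 549.7 175.8 64;python3 - <<'E'
from h import *
p,d=bot.snapshot("scene");cv2.imwrite(f"pics/s6.png",cv2.resize(p[80:260,240:440,::-1],None,fx=3,fy=3))
E
```

```text
clk 12.9 tcp [549.3828 175.7532 111.0623] F [-0.6223 -0.2621 -2.1044] gap 60.6 q [-0.684   0.5175  0.3976  1.8633 -0.2649  0.8132 -0.1509]
dp [ 0.0941  0.0006 -0.0002] rot [-0.0004  0.0005  0.    ] 11.0
```

View pics/s6.png

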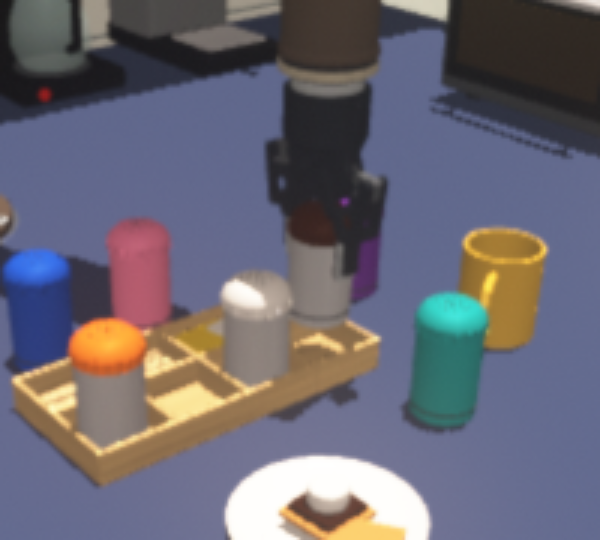

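Cocoa hangs over compartment 4. Lowering to just above the floor.

Request:
carry_out(dp=[[0.02,0,0],[0.045,0,0],[0.065,0,0],[0.08,0,0],[0.086,0,0]], rotation=[[0,0,0],[0,0,0],[0,0,0],[0,0,0],[0,0,0]], gripper=[0,0,0,0,0])

```text
clock: 13.45
tool_pos: [550.2, 176.5, 68.8]
ee_rot: [[0.002, 1.0, -0.0], [-0.001, -0.0, -1.0], [-1.0, 0.002, 0.001]]
force: [-0.5, 0.4, -3.0]
finger_gap: 60.5
```

Request:
carry_out(dp=[[0.001,0,0],[0.002,0,0],[0.003,0,0],[0.003,0,0],[0.003,0,0]], rotation=[[0,0,0],[0,0,0],[0,0,0],[0,0,0],[0,0,0]], gripper=[0,0,0,0,0])

```text
clock: 13.95
tool_pos: [550.9, 176.7, 68.6]
ee_rot: [[0.004, 1.0, -0.0], [0.0, -0.0, -1.0], [-1.0, 0.004, -0.0]]
force: [-1.2, -0.8, -3.3]
finger_gap: 60.1
```

```bash
python3 go.py 549.7 175.8 64
```

```text
clk 13.95 tcp [550.8927 176.6894  68.6105] F [-1.1629 -0.7694 -3.2804] gap 60.1 q [-0.6611  0.5758  0.3678  1.8927 -0.2988  0.7232 -0.1227]
dp [ 0.0092 -0.0024  0.0018] rot [-0.0001 -0.0001 -0.0011] 11.0
```

Request:
carry_out(dp=[[0.002,0,0.001],[0.004,0,0.001],[0.005,0,0.001],[0.006,0,0.001],[0.006,0,0.001]], rotation=[[0,0,-0.001],[0,0,-0.001],[0,0,-0.001],[0,0,-0.001],[0,0,-0.001]], gripper=[0,0,0,0,0])

```text
clock: 14.45
tool_pos: [550.7, 176.1, 65.3]
ee_rot: [[-0.0, 1.0, -0.0], [-0.0, -0.0, -1.0], [-1.0, -0.0, 0.0]]
force: [0.4, 0.0, -2.7]
finger_gap: 60.2
```

```bash
python3 go.py 549.7 175.8 64
```

```text
clk 14.45 tcp [550.7099 176.1439  65.2701] F [ 0.4076  0.0421 -2.7409] gap 60.2 q [-0.6572  0.5816  0.3649  1.8923 -0.3015  0.7214 -0.1192]
dp [ 0.0025 -0.002   0.0007] rot [-0.0001  0.      0.    ] 11.0
```

Request:
carry_out(dp=[[0.001,0,0],[0.002,0,0],[0.003,0,0],[0.004,0,0],[0.004,0,0]], rotation=[[0,0,0],[0,0,0],[0,0,0],[0,0,0],[0,0,0]], gripper=[0,0,0,0,0])

```text
clock: 14.95
tool_pos: [550.7, 176.2, 63.8]
ee_rot: [[0.0, 1.0, -0.001], [0.0, -0.001, -1.0], [-1.0, 0.0, -0.0]]
force: [-2.0, 0.4, 3.2]
finger_gap: 60.6
```

```bash
python3 go.py 549.7 175.8 64
```

```text
clk 14.95 tcp [550.7454 176.1903  63.8089] F [-2.0119  0.4493  3.1625] gap 60.6 q [-0.6561  0.5836  0.3636  1.8933 -0.303   0.7182 -0.118 ]
dp [-0.0004 -0.0021  0.0008] rot [-0.0002 -0.0001 -0.    ] 11.0
```

Contact came at the pick height of 63.7, so cocoa is resting. Releasing and retracting.

Request:
carry_out(dp=[[0,0,0],[0,0,0],[0,0,0],[0,0,0],[0,0,0]], rotation=[[0,0,0],[0,0,0],[0,0,0],[0,0,0],[0,0,0]], gripper=[1,1,1,1,1])

```text
clock: 15.45
tool_pos: [550.8, 176.2, 63.3]
ee_rot: [[0.0, 1.0, -0.0], [0.0, -0.0, -1.0], [-1.0, 0.0, -0.0]]
force: [0.7, -0.6, 0.2]
finger_gap: 85.5
```

Request:
carry_out(dp=[[-0.04,0,0],[-0.1,0,0],[-0.17,0,0],[-0.17,0,0],[-0.17,0,0]], rotation=[[0,0,0],[0,0,0],[0,0,0],[0,0,0],[0,0,0]], gripper=[1,1,1,1,1])

```text
clock: 15.95
tool_pos: [551.2, 176.4, 149.1]
ee_rot: [[0.002, 1.0, -0.0], [0.001, -0.0, -1.0], [-1.0, 0.002, -0.001]]
force: [-0.5, 0.7, 0.4]
finger_gap: 85.4
```

```bash
python3 go.py 549.7 98.7 147;python3 - <<'E'
from h import *
p,d=bot.snapshot("scene");cv2.imwrite(f"pics/s7.png",cv2.resize(p[80:260,240:440,::-1],None,fx=3,fy=3))
E
```

```text
clk 15.95 tcp [551.1982 176.3997 149.0788] F [-0.4734  0.7296  0.3794] gap 85.4 q [-0.7008  0.4713  0.4199  1.8269 -0.2408  0.8916 -0.1699]
dp [ 0.004  -0.003   0.1554] rot [-0.0001 -0.0003 -0.0005] 11.0
```

View pics/s7.png

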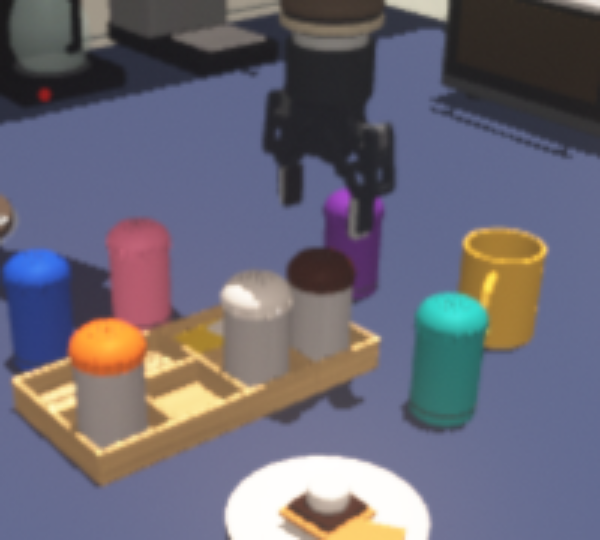

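Cocoa stands upright in compartment 4 (crop ~(320,300)). Now sugar goes from compartment 3 to 2.

Request:
carry_out(dp=[[0,-0.002,0.06],[0,-0.002,0.12],[0,-0.002,0.155],[0,-0.002,0.155],[0,-0.002,0.155]], rotation=[[0,0,0],[0,0,0],[0,0,0],[0,0,0],[0,0,0]], gripper=[1,1,1,1,1])

```text
clock: 16.5
tool_pos: [549.2, 98.9, 147.5]
ee_rot: [[-0.002, 1.0, -0.001], [-0.0, -0.001, -1.0], [-1.0, -0.002, 0.0]]
force: [-0.3, -0.3, 0.2]
finger_gap: 85.6
```

Request:
carry_out(dp=[[0,0,0],[0,0,0],[0.03,0,0],[0.06,0,0],[0.06,0,0]], rotation=[[0,0,0],[0,0,0],[0,0,0],[0,0,0],[0,0,0]], gripper=[1,1,1,1,1])

```text
clock: 17.0
tool_pos: [548.4, 99.4, 116.7]
ee_rot: [[-0.003, 1.0, 0.001], [-0.001, 0.001, -1.0], [-1.0, -0.003, 0.001]]
force: [0.5, 0.2, -0.4]
finger_gap: 85.6
```

```bash
python3 go.py 549.9 98.7 62.5
```

```text
clk 17.0 tcp [548.4356  99.413  116.695 ] F [ 0.4749  0.2209 -0.426 ] gap 85.6 q [-0.5706  0.4851  0.41    1.9052 -0.2604  0.8064 -0.0196]
dp [0.1084 0.0033 0.0014] rot [0.0003 0.0002 0.001 ] 11.0
```

Request:
carry_out(dp=[[0.03,0.002,0.001],[0.06,0.002,0.001],[0.09,0.002,0.001],[0.107,0.002,0.001],[0.107,0.002,0.001]], rotation=[[0,0,0.001],[0,0,0.001],[0,0,0.001],[0,0,0.001],[0,0,0.001]], gripper=[1,1,1,1,1])

```text
clock: 17.5
tool_pos: [550.3, 98.4, 64.3]
ee_rot: [[0.002, 1.0, 0.0], [-0.0, 0.0, -1.0], [-1.0, 0.002, 0.0]]
force: [0.4, -0.1, 0.3]
finger_gap: 85.0
```

Request:
carry_out(dp=[[0.003,0,0],[0.003,0,0],[0.003,0,0],[0.003,0,0],[0.003,0,0]], rotation=[[0,0,0],[0,0,0],[0,0,0],[0,0,0],[0,0,0]], gripper=[1,1,1,1,1])

```text
clock: 18.0
tool_pos: [550.9, 98.2, 63.6]
ee_rot: [[0.004, 1.0, -0.0], [0.0, -0.0, -1.0], [-1.0, 0.004, -0.0]]
force: [-0.2, 0.5, -0.3]
finger_gap: 85.6
```

```bash
python3 go.py 549.9 98.7 62.5
```

```text
clk 18.0 tcp [550.8633  98.2036  63.6443] F [-0.2226  0.4979 -0.2606] gap 85.6 q [-0.5363  0.56    0.3708  1.9439 -0.3069  0.6887  0.0207]
dp [ 0.0023 -0.0019 -0.001 ] rot [-0.0001 -0.0001 -0.0011] 11.0
```

Request:
carry_out(dp=[[0.001,-0.001,0],[0.001,-0.001,0],[0.001,-0.001,0],[0.001,-0.001,0],[0.001,-0.001,0]], rotation=[[0,0,-0.001],[0,0,-0.001],[0,0,-0.001],[0,0,-0.001],[0,0,-0.001]], gripper=[0,0,0,0,0], force=40)

```text
clock: 18.5
tool_pos: [550.3, 98.2, 63.1]
ee_rot: [[0.0, 1.0, -0.0], [0.0, -0.0, -1.0], [-1.0, 0.0, -0.0]]
force: [-1.6, -0.9, 5.7]
finger_gap: 60.2
```

Request:
carry_out(dp=[[0,0,0],[0,0,0],[0,0,0],[0,0,0],[0,0,0]], rotation=[[0,0,0],[0,0,0],[0,0,0],[0,0,0],[0,0,0]], gripper=[0,0,0,0,0])

```text
clock: 19.0
tool_pos: [550.3, 98.2, 63.1]
ee_rot: [[0.0, 1.0, -0.0], [0.0, -0.0, -1.0], [-1.0, 0.0, -0.0]]
force: [-0.6, -0.2, 5.8]
finger_gap: 60.1
```

```bash
python3 go.py 549.9 98.7 62.5
```

```text
clk 19.0 tcp [550.267   98.1574  63.1242] F [-0.6492 -0.1525  5.8436] gap 60.1 q [-0.5354  0.5615  0.3704  1.9427 -0.3072  0.6919  0.0212]
dp [ 0.0012 -0.0007 -0.0011] rot [-0.0002 -0.0001 -0.    ] 11.0
```

Gripped, contact z=63.1. Lift 45 mm, then shift -77 mm in y.

Request:
carry_out(dp=[[-0.01,0,0],[-0.03,0,0],[-0.06,0,0],[-0.09,0,0],[-0.09,0,0]], rotation=[[0,0,0],[0,0,0],[0,0,0],[0,0,0],[0,0,0]], gripper=[0,0,0,0,0])

```text
clock: 19.5
tool_pos: [551.6, 98.3, 110.0]
ee_rot: [[0.003, 1.0, -0.001], [0.001, -0.001, -1.0], [-1.0, 0.003, -0.001]]
force: [0.4, -0.2, -2.6]
finger_gap: 60.1
```

```bash
python3 go.py 549.9 21.3 108
```

```text
clk 19.5 tcp [551.5709  98.2891 109.9785] F [ 0.4473 -0.1851 -2.6081] gap 60.1 q [-0.564   0.4951  0.4064  1.9094 -0.269   0.7865 -0.0109]
dp [ 0.0038 -0.0033  0.154 ] rot [-0.0002 -0.0003 -0.0011] 11.0
```

Request:
carry_out(dp=[[0,0,0.03],[0,-0.001,0.08],[0,-0.001,0.13],[0,-0.001,0.153],[0,-0.001,0.153]], rotation=[[0,0,0],[0,0,0],[0,0,0],[0,0,0],[0,0,0]], gripper=[0,0,0,0,0])

```text
clock: 20.0
tool_pos: [549.3, 19.0, 107.5]
ee_rot: [[-0.001, 1.0, -0.004], [-0.001, -0.004, -1.0], [-1.0, -0.001, 0.001]]
force: [-0.4, -0.0, -2.2]
finger_gap: 60.4
```

Request:
carry_out(dp=[[0,0,0],[0,0,0],[0,0,0],[0,0,0],[0,0,0]], rotation=[[0,0,0],[0,0,0],[0,0,0],[0,0,0],[0,0,0]], gripper=[0,0,0,0,0])

```text
clock: 20.5
tool_pos: [549.7, 22.1, 107.8]
ee_rot: [[-0.0, 1.0, 0.0], [0.0, 0.0, -1.0], [-1.0, -0.0, -0.0]]
force: [-0.9, 0.2, -3.0]
finger_gap: 60.0
```

```bash
python3 go.py 549.9 21.5 63;python3 - <<'E'
from h import *
p,d=bot.snapshot("scene");cv2.imwrite(f"pics/s8.png",cv2.resize(p[80:260,240:440,::-1],None,fx=3,fy=3))
E
```

```text
clk 20.5 tcp [549.7103  22.1394 107.8289] F [-0.9175  0.1833 -2.9883] gap 60.0 q [-0.4324  0.486   0.4071  1.933  -0.2677  0.775   0.1257]
dp [0.0897 0.0004 0.0013] rot [ 0.0001 -0.      0.    ] 11.0
```

View pics/s8.png

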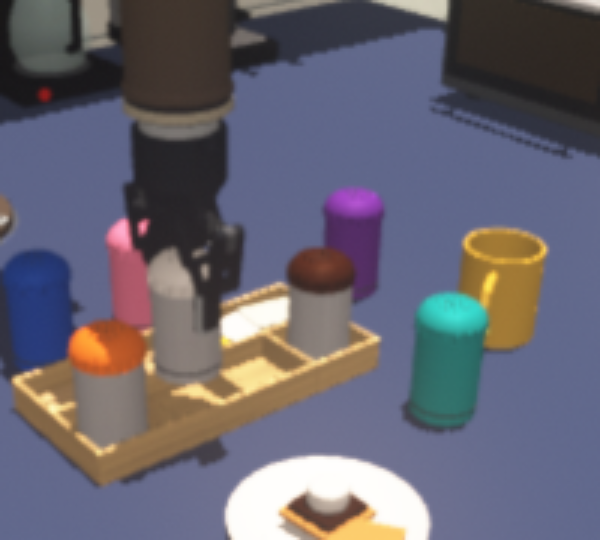

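Sugar hangs above compartment 2 at y 22.1 (centre ≈22.3), so I'm lowering it.

Request:
carry_out(dp=[[0.02,0,0],[0.045,0,0],[0.065,0,0],[0.078,0,0],[0.082,0,0]], rotation=[[0,0,0],[0,0,0],[0,0,0],[0,0,0],[0,0,0]], gripper=[0,0,0,0,0])

```text
clock: 21.05
tool_pos: [549.0, 21.5, 65.6]
ee_rot: [[-0.002, 1.0, -0.001], [-0.0, -0.001, -1.0], [-1.0, -0.002, 0.0]]
force: [-0.2, 0.2, -2.9]
finger_gap: 60.4
```

Request:
carry_out(dp=[[0,0,0],[0,0,0],[0,0,0],[0,0,0],[0,0,0]], rotation=[[0,0,0],[0,0,0],[0,0,0],[0,0,0],[0,0,0]], gripper=[0,0,0,0,0])

```text
clock: 21.55
tool_pos: [549.8, 21.7, 67.1]
ee_rot: [[0.0, 1.0, -0.0], [0.0, -0.0, -1.0], [-1.0, 0.0, -0.0]]
force: [0.3, 0.4, -2.7]
finger_gap: 60.1
```

```bash
python3 go.py 549.9 21.8 63
```

```text
clk 21.55 tcp [549.8398  21.6962  67.1033] F [ 0.3286  0.3946 -2.7041] gap 60.1 q [-0.4058  0.5449  0.3754  1.9622 -0.304   0.6884  0.1566]
dp [ 0.0082  0.0001 -0.0002] rot [-0.0001 -0.     -0.0001] 11.0
```

Request:
carry_out(dp=[[0.001,0,0],[0.003,0,0],[0.004,0,0],[0.006,0,0],[0.006,0,0]], rotation=[[0,0,0],[0,0,0],[0,0,0],[0,0,0],[0,0,0]], gripper=[0,0,0,0,0])

```text
clock: 22.05
tool_pos: [549.6, 21.6, 63.7]
ee_rot: [[-0.0, 1.0, -0.0], [-0.0, -0.0, -1.0], [-1.0, -0.0, 0.0]]
force: [0.9, -0.4, -2.3]
finger_gap: 60.4
```

Request:
carry_out(dp=[[0.001,0,0],[0.002,0,0],[0.003,0,0],[0.003,0,0],[0.003,0,0]], rotation=[[0,0,0],[0,0,0],[0,0,0],[0,0,0],[0,0,0]], gripper=[0,0,0,0,0])

```text
clock: 22.55
tool_pos: [550.0, 21.4, 63.1]
ee_rot: [[0.001, 1.0, -0.001], [0.0, -0.001, -1.0], [-1.0, 0.001, -0.0]]
force: [-1.9, -0.1, 7.4]
finger_gap: 60.0
```

```bash
python3 go.py 549.9 21.8 63
```

```text
clk 22.55 tcp [550.0457  21.3538  63.0973] F [-1.9307 -0.1442  7.3561] gap 60.0 q [-0.4025  0.551   0.3721  1.9645 -0.3078  0.6798  0.16  ]
dp [ 0.0002 -0.0003 -0.0009] rot [-0.0002 -0.0001 -0.0003] 11.0
```

On the floor at z=63.1, matching the pick. Releasing, raising, and backing off to one side to clear the cameras.

Request:
carry_out(dp=[[-0.001,0,0],[-0.001,0,0],[-0.001,0,0],[-0.001,0,0],[-0.001,0,0]], rotation=[[0,0,0],[0,0,0],[0,0,0],[0,0,0],[0,0,0]], gripper=[1,1,1,1,1])

```text
clock: 23.05
tool_pos: [549.7, 21.7, 62.8]
ee_rot: [[-0.0, 1.0, -0.0], [0.0, -0.0, -1.0], [-1.0, -0.0, -0.0]]
force: [-0.4, -0.4, -0.2]
finger_gap: 85.1
```

Request:
carry_out(dp=[[-0.04,0,0],[-0.1,0,0],[-0.18,0,0],[-0.26,0,0],[-0.3,0,0]], rotation=[[0,0,0],[0,0,0],[0,0,0],[0,0,0],[0,0,0]], gripper=[1,1,1,1,1])

```text
clock: 23.55
tool_pos: [550.9, 21.4, 216.2]
ee_rot: [[0.004, 1.0, -0.001], [0.001, -0.001, -1.0], [-1.0, 0.004, -0.001]]
force: [0.3, 0.5, 0.4]
finger_gap: 85.4
```

Request:
carry_out(dp=[[0,-0.1,0],[0,-0.2,0],[0,-0.3,0],[0,-0.34,0],[0,-0.34,0]], rotation=[[0,0,0],[0,0,0],[0,0,0],[0,0,0],[0,0,0]], gripper=[1,1,1,1,1])

```text
clock: 24.05
tool_pos: [376.6, 21.7, 212.7]
ee_rot: [[-0.001, 1.0, 0.0], [0.001, 0.0, -1.0], [-1.0, -0.001, -0.001]]
force: [0.6, -0.6, 0.4]
finger_gap: 85.4
```

```bash
python3 go.py 549.9 21.8 63; python3 - <<'E'
from h import *
for n in("scene","top"):
    p,d=bot.snapshot(n);cv2.imwrite(f"pics/{n}9.png",p[:,:,::-1]);np.save(f"pics/{n}9.npy",d)
E
```

```text
clk 24.05 tcp [376.5821  21.6564 212.7082] F [ 0.5954 -0.5703  0.3829] gap 85.4 q [-0.6342  0.0419  0.4618  2.1927 -0.0258  0.9127 -0.1566]
dp [0.2989 0.3471 0.0003] rot [ 0.0001 -0.0005  0.0005] 11.0
```

View pics/top9.png

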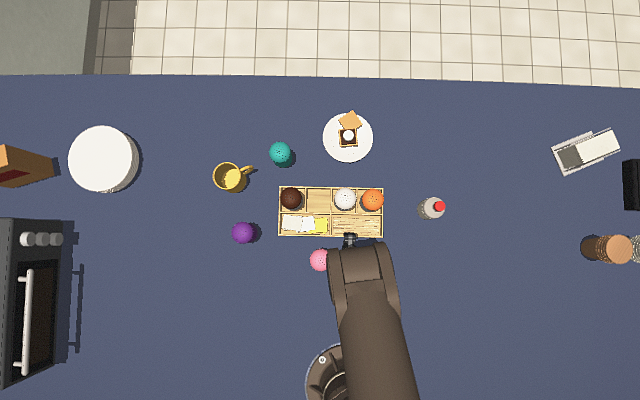

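View pics/scene9.png

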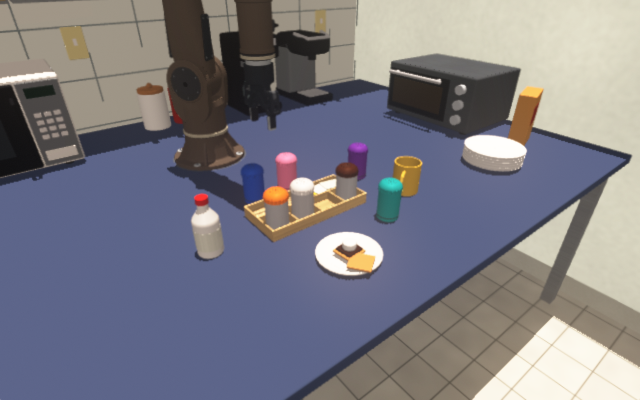

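```bash
python3 - <<'E'
from h import *
for f in("0","9"):
    W=cloud("top",np.load(f"pics/top{f}.npy"))
    for k,(u,v) in dict(c4=(291,198),c2=(345,199),cinn=(372,199),c3=(318,198)).items():
        Q=W[v-22:v+22,u-22:u+22].reshape(-1,3);c0=W[v,u]
        if k=="c3": print(f,k,c0);continue
        q=Q[(np.hypot(*(Q-c0)[:,:2].T)<45)&(Q[:,2]>98)&(Q[:,2]<125)]
        s,r=sphere(q);print(f,k,s,r,"top",np.percentile(q[:,2],98))
a,b=cv2.imread("pics/top0.png"),cv2.imread("pics/top9.png")
for k,(u,v) in dict(mug=(230,177),teal=(281,153),purple=(243,232),creamer=(433,207),plate=(348,137)).items():
    A=a[v-26:v+26,u-26:u+26].astype(np.float32).mean(2);B=b[v-26:v+26,u-26:u+26].astype(np.float32).mean(2)
    print(k,cv2.phaseCorrelate(A,B)[0])
E
```

```text
0 c4 [550.47 176.41  84.77] 35.17819469635568 top 119.36390367784121
0 c2 [547.62  21.62  83.89] 36.01819014146206 top 119.0804772752769
0 cinn [549.38 -55.46  84.5 ] 35.53174988614196 top 118.90663846068374
0 c3 [558.31  99.36   8.22]
9 c4 [548.96 176.59  83.88] 35.74617639532196 top 118.47996942893205
9 c2 [550.82  22.35  84.84] 34.99943830432247 top 118.70939502493746
9 cinn [549.31 -55.63  85.42] 34.79241693531273 top 119.24755295866468
9 c3 [558.26  99.35   8.81]
mug (-0.0010822621023471868, 0.011406628526412277)
teal (0.024326503630167196, 0.05364633074217551)
purple (0.012960920159226674, -0.01586651454016419)
creamer (0.040871685702924765, 0.02403049337858576)
plate (0.0033639103691847083, 0.006022509328403203)
```

```bash
python3 -c "
from rig import bot
print(bot.close_job())"
```

```text
the job is handed in; nothing more can be done
None
```

I swapped the two shakers and handed the job in at about 24 s. Sugar went from compartment 4 to the empty compartment 3, cocoa from 2 to 4 over the top of sugar, then sugar from 3 to 2.

- **Set-downs:** Each shaker was lowered until it touched at its pick-up height (within 0.2 mm), with at most about 11 N on the wrist, before release.
- **Final positions:** Cocoa stands at (549, 177) and sugar at (551, 22), both within about 1.5 mm of their compartment centres. Lid tops measure 118–119 mm against 116 mm expected. The untouched cinnamon reads 119 mm too, so this looks like camera bias.
- **Left alone:** Compartment 3 reads bare floor again. Cinnamon, the mug, creamer, plate and the purple and turquoise look-alikes have not moved measurably. The blue and pink look-alikes were never approached at their height. Pink and blue were hidden or partly hidden in the last top picture, so I checked them only by eye in the scene picture.

No check failed. The TCP reading lagged or was off by up to about 3 mm just after moves, and I let it settle or corrected it before each grasp and set-down.

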